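# Lock the top plate of a plaster-lab vibrating table

## Robot

A 7-joint arm with a two-finger parallel gripper is mounted at the origin on the work surface. World frame = base frame: x ahead of the robot, y to its left, z up, the work surface at z = 0. Lengths are in m, angles in rad, forces in N, time in s.
With the tool pointing down it reaches from about 0.35 to 0.775 m from the base axis. Payload 3.1 kg.
Tool frame: the origin (TCP) lies between the finger pads; the fingertips stand 17 mm ahead of it and the grasp point (between the pads) lies 2 mm behind it; z points along the fingers, y is the line along which they close (so a half turn about z gives the same grasp; the last joint's range is limited). The gripper opens to 85 mm and grips with 20 to 120 N. Pads are 22 mm wide; open, the fingers measure 114 mm over their backs; the gripper's body (76 mm by 85 mm) begins 54 mm behind the grasp point. The pads swing forward as they close: fully open they stand 13 mm farther back than shut.
Start: joints at [1.206, 0.311, 0.014, 1.512, -0.004, 1.319, -0.027], TCP at [0.175, -0.522, 0.248] pointing down, gripper open.
Joint ranges: [-2.7, 2.7], [-0.3, 1.91], [-1.27, 1.3], [0.12, 2.57], [-1.44, 4.58], [0.2, 2.03], [-3.05, 3.05]. Speed limits (rad/s): [2.79, 2.79, 3.14, 3.14, 3.14, 3.14, 3.14].

## Interface

Orientations are given as a unit quaternion [w, x, y, z].
In Python, from rig import arm gives the robot as it stands.
- The arm moves only by the tool move_arm, never from a script. Its argument "increments" is one flat list of numbers, 6 for each row, row after row: the shift along the tool's x, y, z in m, then the turn, a rotation vector about the tool's x, y, z in degrees. In form: [tx, ty, tz, wx, wy, wz, tx, ty, tz, wx, wy, wz, ...]. A call has 1 to 20 rows; each row shifts and turns the commanded pose from where the row before left it, along the tool's axes as they then stand; what a row does not reach is not made up. A row lasts 1/12 s, in which the tool goes at most 41.7 mm and 7.16 degrees, less where a joint would pass 70% of its speed; a pose out of reach is approached as far as the arm can. A call is refused whole if a number of a shift passes 0.0417 or a number of a turn 7.16, either way. A call with a gripper value outside its range is refused whole. "claw" is the opening, from -1 (shut) to 1 (fully open), so that 0 is half open, set as the call begins (left out, the last holds). The fingers move at their own pace and stop on an object; "grip_force" is the grip in N (left out, the last holds). Time passes only in rows, so rows that do not move let the fingers close. It gives the time, the measured TCP pose, the force, the opening and the grip force at its end, in the units of the state.
- arm.get_state(): the state, without advancing time (a new reading comes with each control period).
- arm.read_camera(name): name is "side" or "top" or "wrist"; returns a dict with "color" (480x640x3 uint8, red, green, blue), "z_map" (480x640 float32, m along the optical axis (not along the pixel's ray), 0 where there is no reading), "mtx" (3x3 intrinsics, pixels), "world_from_camera" (4x4, takes a point from camera to world coordinates). Camera axes: x right, y up, looking along -z (the intrinsics and any distortion apply to the point x, -y, -z); pixel columns grow to the right and rows downward; lengths in m; the calibration is good to about 2 mm. A picture is of the moment at which its call begins.
- arm.hand_in(): hands the job in; it is judged then, once.
Trained networks look in the newest picture that a camera, given by its name, has taken for a name from the list of things; names that differ only in an ending like _2 or _b are one class to them, and where a whole thing is asked for, a point or a joint stands for the part that bears it (a point fixed in the world has none). Each returns a list of dicts, best first, with "score" (0 to 1); they miss things now and then, are a little off and sometimes report something else, mostly with a low value. They report only what shows in the picture. A call takes as long as a camera call.
- arm.look_for(query, camera): "point" ([column, row] in pixels, amid what is visible of it).
- arm.cut_out(query, camera): "pixels" (480x640 bool, what is visible of it) and "point" ([column, row] in pixels, amid what is visible of it).
The state is a dict: "clock": time; "joint_pos": joint angles; "qd": joint speeds; "tau": joint torques, N m; "tcp_pos": TCP position; "orientation": TCP orientation; "force": force on the tool from outside, world axes, zero at the start; "wrist_torque": the same for the moment, N m; "gripper_width": finger opening in m; "grip_force": force on a finger pad.
Only numpy, scipy, OpenCV 4.12 (cv2) and the standard library are available. Lean on these libraries where they do the work, as an engineer would, in place of code of your own. Each camera call takes 0.05 s, during which the arm holds its last target. There are 200 camera calls.

## Task

The top plate of the vibrating table has slipped, so that its hole no longer lines up with the hole in the white housing beneath. Take the tapered drift from the rack and push it down through both holes, right up to its collar, so that it levers them into line; then put it back in its own hole of the rack and push the thick bolt down through both holes until its flange sits flush on the plate, and let go.

Things in the scene. Friction and masses are not known exactly. Their poses are not given: they have to be found in the camera images.
- drift: Steel drift hanging upright by its collar in a fixed plywood rack. Origin: centre of tip, z up. 8 mm tip widens to 30 mm at 45 mm up, then straight; 42 mm collar at 62-68 mm; 24 mm handle, black sleeve, at 68-118 mm. 0.35 kg. x axis: across the rack's row (grip along it). Rack top 75 mm high, four 35 mm holes 60 mm apart, any order; the untapered punch with a 36 mm disc on its handle is not wanted.
- bolt: Thick steel bolt hanging upright by its flange in the same rack. Origin: centre of its foot, z up. Shank 27 mm in diameter, 0-40 mm, chamfered 1.5 mm; flange 44 mm across at 40-46 mm; knob 30 mm across at 46-84 mm, to be gripped. 0.38 kg. x axis across the rack's row at the start. The thin bolt with a 14 mm shank and a 16 mm knob is not wanted.
- housing_hole (a point): Centre of the 35 mm round through hole in the fixed white housing (180 x 240 mm) of the vibrating table, at the upper face of its 12 mm deck, 80 mm above the bench; clear below down to the bench. Axes are the housing's, z up. This hole does not move: the plate's hole must come over it.
- plate_hole (a point): Centre of the 35 mm round hole in the dark steel top plate (10 mm thick, on the housing), at its upper face, 90 mm above the bench. The plate slides only along the housing's x, at most 20 mm either way, needs about 4 N and stays where left. It starts 12 to 16 mm to the +x of housing_hole. A plaster cast (60 mm) stands on it, centred 120 mm or more from the hole.

How it is judged:
By the outcome, as a careful person would: the job done as asked, in the order asked, and still so for the second after the job is handed in, with the robot touching nothing.
It also fails if it takes over 72 s, if anything falls off the work surface, if the arm or the gripper's body presses on something with over 40 N, if the wrist force passes 120 N, or if a joint passes its speed limit or range.

## Working session

There is one attempt and no reset: what is moved stays moved. The work goes in short steps, Python scripts to look and compute and a tool call to move; the robot and the scene stay as the last step left them, time stands still between calls to the robot, and variables do not carry over. Pictures are saved under pics/ and viewed, at most 10 in all, crops included, and the job is handed in when it is done.

Besides the shell and the picture viewer there is one more tool, called after ">>>" by a JSON object that holds its "op" and its "data", one argument or row to a line. move_arm: Moves the arm, as the interface text tells. Its arguments: {"type":"object","properties":{"increments":{"type":"array","items":{"type":"number"}},"claw":{"type":"number"},"grip_force":{"type":"number"}},"required":["increments"]}

```bash
mkdir -p pics; ls
cat > h.py <<'E'
import numpy as np, cv2
from scipy.spatial.transform import Rotation as R
from rig import arm
def cam(n):
    return arm.read_camera(n)
def world(c,u,v,d=None):
    if d is None: d=c["z_map"][int(round(v)),int(round(u))]
    K=c["mtx"]; x=(u-K[0,2])/K[0,0]*d; y=(v-K[1,2])/K[1,1]*d
    T=c["world_from_camera"]; return T[:3,:3]@np.array([x,-y,-d])+T[:3,3]
def on_plane(c,u,v,z):
    a=c["world_from_camera"][:3,3]; b=world(c,u,v,1.0); return a+(b-a)*(z-a[2])/(b[2]-a[2])
def cloud(c):
    K=c["mtx"]; d=c["z_map"]; v,u=np.mgrid[:480,:640]
    P=np.stack([(u-K[0,2])/K[0,0]*d,-(v-K[1,2])/K[1,1]*d,-d],-1); T=c["world_from_camera"]
    P=P@T[:3,:3].T+T[:3,3]; P[d==0]=np.nan; return P
E
python3 - <<'E'
from h import *
s=arm.get_state(); print(s['clock'],s['tcp_pos'],s['orientation'])
ims=[]
for n in("top","side"):
    c=cam(n); ims.append(c["color"]); 
    for q in("drift","bolt","housing_hole","plate_hole"):
        for r in arm.look_for(q,n)[:3]:
            u,v=r["point"]; print(n,q,r["point"],round(r["score"],2),world(c,u,v).round(3))
    print(c["mtx"].round(1).tolist(),c["world_from_camera"].round(3).tolist())
    cv2.imwrite(f"pics/{n}0.png",c["color"][...,::-1])
E
```

```text
pics
0.0 [ 0.17425218 -0.5209233   0.24719688] [-1.18892617e-03  9.87001153e-01  1.60708611e-01 -2.30316283e-04]
top drift [407.0, 233.7] 0.67 [ 0.536 -0.212  0.132]
top bolt [370.4, 231.7] 0.62 [ 0.541 -0.16   0.118]
top housing_hole [132.9, 216.6] 0.94 [0.571 0.212 0.093]
top housing_hole [369.9, 233.4] 0.15 [ 0.538 -0.159  0.117]
top plate_hole [123.8, 204.6] 0.7 [0.59  0.228 0.091]
[[482.0, 0.0, 319.0], [0.0, 482.0, 235.7], [0.0, 0.0, 1.0]] [[-0.007, 0.995, -0.101, 0.462], [-1.0, -0.008, -0.013, -0.092], [-0.014, 0.101, 0.995, 0.843], [0.0, 0.0, 0.0, 1.0]]
side drift [311.8, 186.4] 0.93 [ 0.546 -0.207  0.117]
side bolt [309.0, 213.8] 0.85 [ 0.545 -0.15   0.101]
side housing_hole [262.8, 409.5] 0.85 [0.571 0.239 0.094]
side plate_hole [250.3, 408.4] 0.98 [0.59  0.237 0.09 ]
[[578.8, 0.0, 322.7], [0.0, 578.8, 237.9], [0.0, 0.0, 1.0]] [[-0.995, 0.073, -0.064, 0.446], [-0.097, -0.766, 0.635, 0.58], [-0.003, 0.638, 0.77, 0.917], [0.0, 0.0, 0.0, 1.0]]
```

View pics/top0.png

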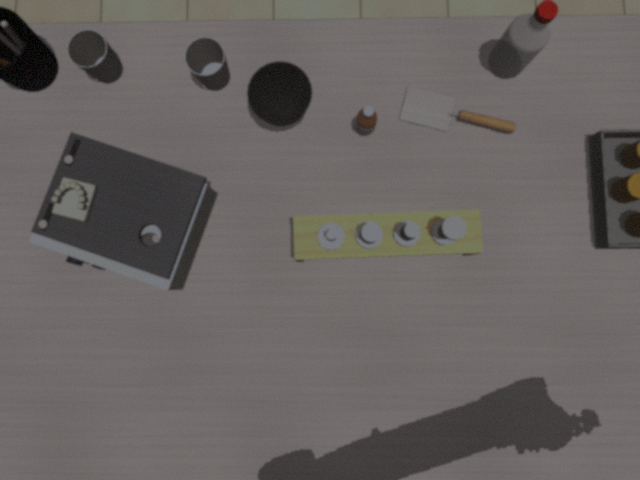

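View pics/side0.png

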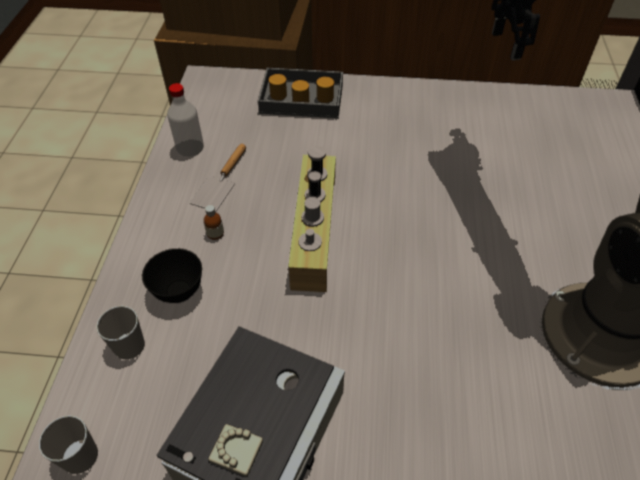

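The top view shows the rack row: thin bolt (331,236), thick bolt (370,232), drift (407,233) and punch with disc (450,229). The plate is on the left, with its hole at (150,235) and the cast at (72,198). The side view agrees.

Run:
```python
from h import *
c=cam("top"); P=cloud(c); z=P[...,2]
print("hole",on_plane(c,150,235,.09).round(4))
w=cam("wrist"); print(w["mtx"].round(1).tolist())
s=arm.get_state(); q=s['orientation']; Rt=R.from_quat([q[1],q[2],q[3],q[0]]).as_matrix()
print("cam in tool",(Rt.T@(w["world_from_camera"][:3,3]-s['tcp_pos'])).round(3),(Rt.T@w["world_from_camera"][:3,:3]).round(2).tolist())
m=(z>.084)&(z<.098)&(P[...,1]>.05)
r=cv2.minAreaRect(P[m][:,:2].astype(np.float32)); print("plate",r, cv2.boxPoints(r).round(3).tolist())
rk=(z>.07)&(z<.08)&(P[...,0]>.45)&(P[...,0]<.65)&(P[...,1]<0)&(P[...,1]>-.35)
r=cv2.minAreaRect(P[rk][:,:2].astype(np.float32)); print("rack",r,cv2.boxPoints(r).round(3).tolist())
for n,(u,v) in dict(thin=(331,236),bolt=(370,232),drift=(407,233),punch=(450,229)).items():
    b=P[v-25:v+25,u-17:u+17].reshape(-1,3); b=b[b[:,2]>.1]; 
    if len(b): 
        t=np.percentile(b[:,2],90); k=b[b[:,2]>t-.006]; print(n,t.round(4),np.mean([k.min(0),k.max(0)],0).round(4),(k.max(0)-k.min(0)).round(3))
print(s['joint_pos'])
```

```text
hole [0.5415 0.1852 0.09  ]
[[415.1, 0.0, 320.3], [0.0, 415.1, 242.0], [0.0, 0.0, 1.0]]
cam in tool [ 0.078  0.001 -0.125] [[-0.0, 0.95, 0.31], [1.0, -0.0, 0.0], [0.0, 0.31, -0.95]]
plate ((0.6864426136016846, 0.3007165789604187), (0.42103639245033264, 0.3448077440261841), 71.8381576538086) [[0.4569999873638153, 0.15399999916553497], [0.7850000262260437, 0.04699999839067459], [0.9160000085830688, 0.44699999690055847], [0.5879999995231628, 0.5540000200271606]]
rack ((0.5419043898582458, -0.1909027099609375), (0.07036016881465912, 0.3000405430793762), 1.7214305400848389) [[0.5019999742507935, -0.041999999433755875], [0.5109999775886536, -0.34200000762939453], [0.5820000171661377, -0.3400000035762787], [0.5730000138282776, -0.03999999910593033]]
thin 0.1076 [ 0.5391 -0.101   0.1053] [0.016 0.014 0.007]
bolt 0.1215 [ 0.5409 -0.1611  0.1198] [0.029 0.029 0.008]
drift 0.1332 [ 0.5422 -0.2209  0.131 ] [0.023 0.023 0.007]
punch 0.1415 [ 0.5443 -0.2803  0.1394] [0.035 0.035 0.008]
[ 1.20627697  0.31091283  0.01400719  1.51151046 -0.00438784  1.31922142
 -0.02720655]
```

```bash
cat >> h.py <<'E'
def plan(p,yaw=None,n=None,base=None):
    """rows (tool axes) from current (or base=(pos,R)) to p with tool y at yaw deg mod 180, tool down"""
    s=arm.get_state(); q=s['orientation']; R0=R.from_quat([q[1],q[2],q[3],q[0]]); p0=np.array(s['tcp_pos'])
    if base: p0,R0=base
    y=R0.as_matrix()[:,1]; cur=np.degrees(np.arctan2(y[1],y[0])); yaw=cur if yaw is None else yaw
    yaw=cur+(yaw-cur+90)%180-90
    a=np.radians(yaw); yv=np.array([np.cos(a),np.sin(a),0]); zv=np.array([0,0,-1.]); R1=R.from_matrix(np.c_[np.cross(yv,zv),yv,zv])
    rv=(R0.inv()*R1).as_rotvec(degrees=True); d=np.array(p)-p0
    n=n or int(max(np.ceil(np.linalg.norm(d)/.038),np.ceil(np.linalg.norm(rv)/6.5),1))
    st=R.from_rotvec(rv/n,degrees=True); Rk=R0; out=[]
    for k in range(n):
        out+=[list((Rk.inv().apply(d/n)).round(4))+list((rv/n).round(2))]; Rk=Rk*st
    print(n,"rows; total world",d.round(4),"rv",rv.round(2)); print([float(x) for r in out for x in r]); return np.array(p),R1
E
python3 - <<'E'
from h import *
b=plan([.50,-.2,.25],1.7); plan([.5415,.185,.21],None,base=b)
E
```

```text
13 rows; total world [0.3255 0.3216 0.0017] rv [ -0.    0.  -73.2]
[0.0316, -0.0155, -0.0001, -0.0, 0.0, -5.63, 0.033, -0.0123, -0.0001, -0.0, 0.0, -5.63, 0.034, -0.009, -0.0001, -0.0, 0.0, -5.63, 0.0347, -0.0057, -0.0001, -0.0, 0.0, -5.63, 0.0351, -0.0022, -0.0001, -0.0, 0.0, -5.63, 0.0352, 0.0012, -0.0001, -0.0, 0.0, -5.63, 0.0349, 0.0047, -0.0001, -0.0, 0.0, -5.63, 0.0343, 0.0081, -0.0001, -0.0, 0.0, -5.63, 0.0333, 0.0114, -0.0001, -0.0, 0.0, -5.63, 0.032, 0.0146, -0.0001, -0.0, 0.0, -5.63, 0.0304, 0.0177, -0.0001, -0.0, 0.0, -5.63, 0.0286, 0.0206, -0.0001, -0.0, 0.0, -5.63, 0.0264, 0.0233, -0.0001, -0.0, 0.0, -5.63]
11 rows; total world [ 0.0415  0.385  -0.04  ] rv [0. 0. 0.]
[0.0349, 0.0048, 0.0036, 0.0, 0.0, 0.0, 0.0349, 0.0048, 0.0036, 0.0, 0.0, 0.0, 0.0349, 0.0048, 0.0036, 0.0, 0.0, 0.0, 0.0349, 0.0048, 0.0036, 0.0, 0.0, 0.0, 0.0349, 0.0048, 0.0036, 0.0, 0.0, 0.0, 0.0349, 0.0048, 0.0036, 0.0, 0.0, 0.0, 0.0349, 0.0048, 0.0036, 0.0, 0.0, 0.0, 0.0349, 0.0048, 0.0036, 0.0, 0.0, 0.0, 0.0349, 0.0048, 0.0036, 0.0, 0.0, 0.0, 0.0349, 0.0048, 0.0036, 0.0, 0.0, 0.0, 0.0349, 0.0048, 0.0036, 0.0, 0.0, 0.0]
```

>>> {"op": "move_arm", "data": {
  "increments": [0.0316,-0.0155,0,0,0,-5.63,0.033,-0.0123,0,0,0,-5.63,0.034,-0.009,0,0,0,-5.63,0.0347,-0.0057,0,0,0,-5.63,0.0351,-0.0022,0,0,0,-5.63,0.0352,0.0012,0,0,0,-5.63,0.0349,0.0047,0,0,0,-5.63,0.0343,0.0081,0,0,0,-5.63,0.0333,0.0114,0,0,0,-5.63,0.032,0.0146,0,0,0,-5.63,0.0304,0.0177,0,0,0,-5.63,0.0286,0.0206,0,0,0,-5.63,0.0264,0.0233,0,0,0,-5.63]
}}

```text
clock: 1.68
tcp_pos: [0.5012, -0.1989, 0.2486]
orientation: [0.0, 0.695, 0.719, -0.0]
force: [-0.6, -0.8, 1.1]
gripper_width: 0.0851
grip_force: 0.0
```

>>> {"op": "move_arm", "data": {
  "increments": [0.0349,0.0048,0.0036,0,0,0,0.0349,0.0048,0.0036,0,0,0,0.0349,0.0048,0.0036,0,0,0,0.0349,0.0048,0.0036,0,0,0,0.0349,0.0048,0.0036,0,0,0,0.0349,0.0048,0.0036,0,0,0,0.0349,0.0048,0.0036,0,0,0,0.0349,0.0048,0.0036,0,0,0,0.0349,0.0048,0.0036,0,0,0,0.0349,0.0048,0.0036,0,0,0,0.0349,0.0048,0.0036,0,0,0,0,0,0,0,0,0,0,0,0,0,0,0]
}}

```text
clock: 2.77
tcp_pos: [0.5406, 0.1887, 0.2084]
orientation: [-0.001, 0.694, 0.72, 0.0]
force: [0.3, -0.8, -0.1]
gripper_width: 0.0856
grip_force: 0.0
```

Run:
```python
from h import *
s=arm.get_state(); print(s['clock'],s['tcp_pos'],s['force'])
c=cam("wrist"); cv2.imwrite("pics/w1.png",c["color"][...,::-1])
np.savez("w1.npz",**c)
for q in("housing_hole","plate_hole"):
    for r in arm.look_for(q,"wrist")[:2]: print(q,r["point"],r["score"],on_plane(c,*r["point"],.09 if q[0]=='p' else .08).round(4))
```

```text
2.7667 [0.54059183 0.18868477 0.20843449] [ 0.29863884 -0.8020465  -0.06729601]
housing_hole [390.5, 169.3] 0.62 [0.5812 0.2322 0.08  ]
plate_hole [404.7, 170.1] 0.95 [0.5878 0.2334 0.09  ]
```

View pics/w1.png

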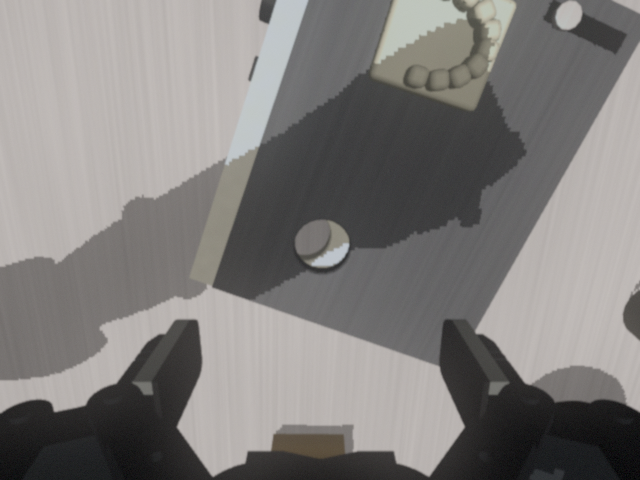

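Run:
```python
import numpy as np,cv2
c=dict(np.load("w1.npz")); im=c["color"][205:285,280:370,::-1]
im=cv2.resize(im,None,fx=7,fy=7,interpolation=cv2.INTER_CUBIC); im=np.clip(im.astype(float)*1.2,0,255).astype(np.uint8)
for k in range(0,90,10): cv2.putText(im,str(280+k),(k*7,10),0,.35,(0,0,255)); cv2.line(im,(k*7,12),(k*7,20),(0,0,255))
for k in range(0,80,10): cv2.putText(im,str(205+k),(0,k*7+4),0,.35,(0,0,255))
cv2.imwrite("pics/w1c.png",im)
z=c["z_map"][205:285:4,280:370:5]; print((z*1000).astype(int))
```

```text
[[248 249 249 250 249 248 249 249 248 248 249 249 249 248 248 250 249 248]
 [250 251 249 249 251 251 250 249 250 250 249 251 250 250 250 250 249 250]
 [251 250   0 251 253 250 250 250 251 251 251 251 249 251 250 250 250 251]
 [251 251 251 251 252 251 251 251 251 251 251 251 251 253 252 252 251 250]
 [252 253 251 253 253 252 345 345 346 345 262 253 251 253 252 253 252 252]
 [253 254 253 254 252 346 345 346 345 346 263 264 254 254 253 252 252 253]
 [253 253 254 253 347 347 348 347 347 346 265 265 263 253 254 254 253 254]
 [255 254 254 254 348 349 349 348 348 349 265 264 265 264 254 256 254 255]
 [256 254 255 255 350 350 348 349 349 348 265 266 265 265 255 255 255 254]
 [256 255 256 350 349 352 352 350 351 352 266 267 267 267 256 256 256 256]
 [258 256 256 352 353 351 351 352 351 276 267 267 267 266 258 257 258 256]
 [258 259 257 265 352 353 353 353 279 270 268 268 267 267 260 258 257 258]
 [258 256 259 260 354 352 355 278 273 270 269 269 268 269 259 259 260 259]
 [259 258 258 260 269 275 273 270 270 270 270 271 270 265 258 259 258 260]
 [261 259 260 259 264 270 271 270 272 270 270 271 268 261 261 260 259 260]
 [262 260 261 260 261 265 271   0 272 271 271 268 262 260 261 260 262 260]
 [261 262 262 263 261 261 264 266 268 268 265 262 263 260 262 261 260 263]
 [261 263 262 263 262 262 263 262 263 264 263 263 263 262 262 263 262 262]
 [264 263 264 262 263 263 263 265 264 262 263 263 264 264 264 263 263 263]
 [265 265 265 264 264 264 264 263 266 264 265 265 264 264 264 264 264 264]]
```

View pics/w1c.png

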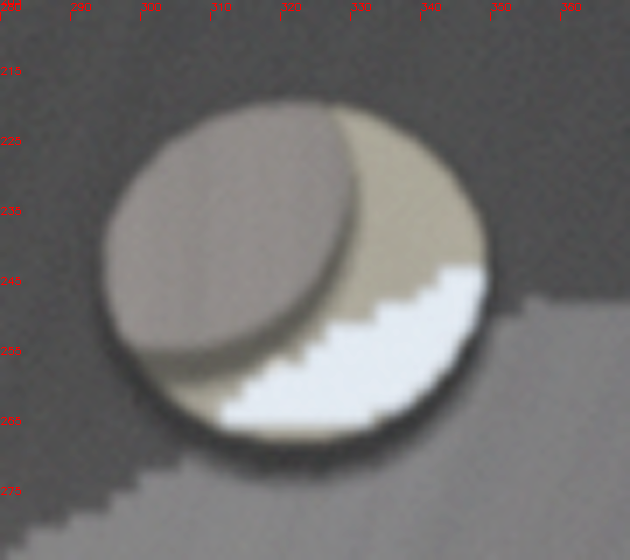

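Run:
```python
from h import *
from scipy.optimize import least_squares as L
c=dict(np.load("w1.npz"))
def fit(pts,z):
    Q=np.array([on_plane(c,280+x/7-.4,205+y/7-.4,z) for x,y in pts])[:,:2]
    f=lambda p:np.hypot(*(Q-p).T)-.0175
    g=lambda p:np.hypot(*(Q-p[:2]).T)-p[2]
    r=L(f,Q.mean(0)); r2=L(g,[*Q.mean(0),.0175]); print(r.x.round(4),(r.fun*1e3).round(1),"free",r2.x.round(4)); return r.x
p=fit([(107,230),(120,200),(160,150),(220,112),(290,100),(335,105),(400,135),(450,180),(480,220),(489,260),(350,470),(290,477),(230,462)],.09)
h=fit([(355,165),(358,200),(352,240),(335,280),(305,318),(265,345),(215,368),(165,375)],.08)
a=on_plane(c,212,287,.09);b=on_plane(c,438,366,.09); e=(b-a)[:2]
print("plate width",np.hypot(*e),e/np.hypot(*e),"off",p-h,np.hypot(*(p-h)), (p-h)@e/np.hypot(*e))
```

```text
[0.5409 0.1847] [-0.1 -0.1  0.   0.2  0.1  0.  -0.3 -0.3  0.2  0.   0.1  0.1 -0.4] free [0.5409 0.1847 0.0174]
[0.5291 0.1905] [-0.1  0.   0.1  0.1  0.  -0.3  0.   0.1] free [0.5289 0.1906 0.0177]
plate width 0.16069324596416637 [ 0.94339511 -0.33167103] off [ 0.01183916 -0.00581123] 0.013188489182517756 0.013096427466524056
```

Run:
```python
from h import *
b=plan([.5422,-.2209,.20],1.7); plan([.5422,-.2209,.106],None,base=b)
```

```text
11 rows; total world [ 1.000e-04 -4.042e-01 -8.600e-03] rv [ 0.01  0.09 -0.15]
[-0.0367, -0.001, 0.0008, 0.0, 0.01, -0.01, -0.0367, -0.001, 0.0008, 0.0, 0.01, -0.01, -0.0367, -0.001, 0.0008, 0.0, 0.01, -0.01, -0.0367, -0.001, 0.0008, 0.0, 0.01, -0.01, -0.0367, -0.001, 0.0008, 0.0, 0.01, -0.01, -0.0367, -0.001, 0.0008, 0.0, 0.01, -0.01, -0.0367, -0.001, 0.0008, 0.0, 0.01, -0.01, -0.0367, -0.001, 0.0008, 0.0, 0.01, -0.01, -0.0367, -0.0011, 0.0008, 0.0, 0.01, -0.01, -0.0367, -0.0011, 0.0008, 0.0, 0.01, -0.01, -0.0367, -0.0011, 0.0008, 0.0, 0.01, -0.01]
3 rows; total world [ 0.     0.    -0.094] rv [0. 0. 0.]
[0.0, 0.0, 0.0313, 0.0, 0.0, 0.0, 0.0, 0.0, 0.0313, 0.0, 0.0, 0.0, 0.0, 0.0, 0.0313, 0.0, 0.0, 0.0]
```

>>> {"op": "move_arm", "data": {
  "increments": [-0.0367,-0.001,0.0008,0,0,0,-0.0367,-0.001,0.0008,0,0,0,-0.0367,-0.001,0.0008,0,0,0,-0.0367,-0.001,0.0008,0,0,0,-0.0367,-0.001,0.0008,0,0,0,-0.0367,-0.001,0.0008,0,0,0,-0.0367,-0.001,0.0008,0,0,0,-0.0367,-0.001,0.0008,0,0,0,-0.0367,-0.001,0.0008,0,0,0,-0.0367,-0.001,0.0008,0,0,0,-0.0367,-0.001,0.0008,0,0,0,0,0,0,0,0,0,0,0,0,0,0,0,0,0,0,0,0,0]
}}

```text
clock: 4.08
tcp_pos: [0.5418, -0.2199, 0.2]
orientation: [-0.0, 0.698, 0.716, 0.0]
force: [-0.2, -0.4, -0.5]
gripper_width: 0.0855
grip_force: 0.0
```

Run:
```python
from h import *
s=arm.get_state(); print(s['clock'],s['tcp_pos'])
c=cam("wrist"); np.savez("w2.npz",**c); cv2.imwrite("pics/w2.png",c["color"][...,::-1]); P=cloud(c).reshape(-1,3)
for n,x,y,zt in (("drift",.542,-.221,.131),("bolt",.541,-.161,.119)):
    k=P[(np.hypot(P[:,0]-x,P[:,1]-y)<.022)&(abs(P[:,2]-zt)<.006)]
    print(n,len(k),np.mean([k.min(0),k.max(0)],0).round(4) if len(k) else'',(k.max(0)-k.min(0)).round(3))
plan([.5422,-.2209,.106],1.7)
```

```text
4.0833 [ 0.5417563  -0.21986886  0.19996416]
drift 1768 [ 0.5413 -0.2214  0.1288] [0.024 0.025 0.008]
bolt 2952 [ 0.5396 -0.1615  0.1175] [0.029 0.03  0.007]
3 rows; total world [ 0.     -0.0026 -0.0941] rv [ 0.01 -0.04 -0.03]
[-0.0009, -0.0, 0.0314, 0.0, -0.01, -0.01, -0.0009, -0.0, 0.0314, 0.0, -0.01, -0.01, -0.0009, -0.0, 0.0314, 0.0, -0.01, -0.01]
```

View pics/w2.png

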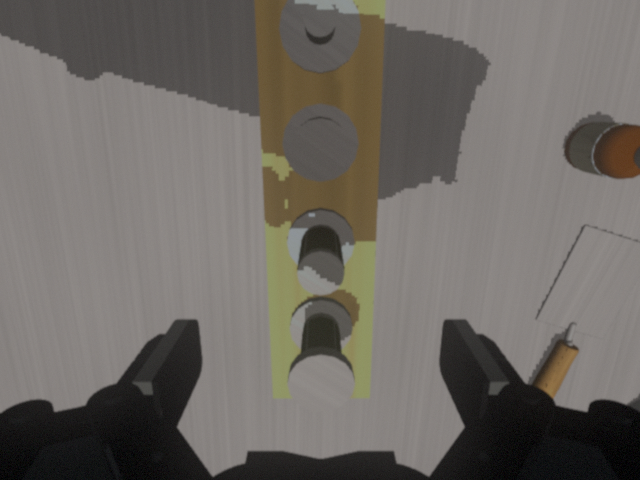

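The wrist view shows the drift's handle top at (320,272), between its neighbours, with the punch disc at (320,375). That agrees with the top-camera position, so I'll descend and grip.

>>> {"op": "move_arm", "data": {
  "increments": [-0.0005,0,0.0314,0,0,0,-0.0005,0,0.0314,0,0,0,-0.0005,0,0.0314,0,0,0,0,0,0,0,0,0,0,0,0,0,0,0]
}}

```text
clock: 4.55
tcp_pos: [0.5414, -0.2184, 0.1047]
orientation: [-0.002, 0.696, 0.718, -0.001]
force: [0.8, -0.6, 1.3]
gripper_width: 0.0849
grip_force: 0.0
```

>>> {"op": "move_arm", "data": {
  "increments": [0,0,0,0,0,0,0,0,0,0,0,0,0,0,0,0,0,0,0,0,0,0,0,0,0,0,0,0,0,0,0,0,0,0,0,0,0,0,0,0,0,0,0,0,0,0,0,0,0,0,0,0,0,0,0,0,0,0,0,0],
  "claw": -1,
  "grip_force": 80
}}

```text
clock: 5.38
tcp_pos: [0.5428, -0.2205, 0.1071]
orientation: [0.001, 0.697, 0.717, -0.0]
force: [-2.1, 0.9, 5.5]
gripper_width: 0.0222
grip_force: 78.0
```

>>> {"op": "move_arm", "data": {
  "increments": [0,0,-0.01,0,0,0,0,0,-0.02,0,0,0,0,0,-0.035,0,0,0,0,0,-0.035,0,0,0,0,0,-0.032,0,0,0,0,0,0,0,0,0]
}}

```text
clock: 5.88
tcp_pos: [0.5465, -0.2208, 0.2454]
orientation: [0.006, 0.697, 0.717, 0.003]
force: [1.2, -0.4, -1.7]
gripper_width: 0.0222
grip_force: 79.1
```

Run:
```python
from h import *
s=arm.get_state(); print(s['clock'],s['tcp_pos'],s['force'],s['gripper_width'])
b=plan([.5352,.189,.24],1.7)
```

```text
5.8833 [ 0.5465409  -0.22079847  0.24538868] [ 1.24751563 -0.40376356 -1.66667865] 0.02217627943013544
11 rows; total world [-0.0113  0.4098 -0.0054] rv [ 0.75  0.28 -0.01]
[0.0373, 0.0001, 0.0003, 0.07, 0.03, -0.0, 0.0373, 0.0001, 0.0003, 0.07, 0.03, -0.0, 0.0373, 0.0001, 0.0003, 0.07, 0.03, -0.0, 0.0373, 0.0001, 0.0004, 0.07, 0.03, -0.0, 0.0373, 0.0001, 0.0004, 0.07, 0.03, -0.0, 0.0373, 0.0001, 0.0004, 0.07, 0.03, -0.0, 0.0373, 0.0001, 0.0004, 0.07, 0.03, -0.0, 0.0373, 0.0001, 0.0004, 0.07, 0.03, -0.0, 0.0373, 0.0001, 0.0004, 0.07, 0.03, -0.0, 0.0373, 0.0001, 0.0005, 0.07, 0.03, -0.0, 0.0373, 0.0001, 0.0005, 0.07, 0.03, -0.0]
```

>>> {"op": "move_arm", "data": {
  "increments": [0.0373,0,0,0,0,0,0.0373,0,0,0,0,0,0.0373,0,0,0,0,0,0.0373,0,0,0,0,0,0.0373,0,0,0,0,0,0.0373,0,0,0,0,0,0.0373,0,0,0,0,0,0.0373,0,0,0,0,0,0.0373,0,0,0,0,0,0.0373,0,0,0,0,0,0.0373,0,0,0,0,0,0,0,0,0,0,0,0,0,0,0,0,0,0,0,0,0,0,0,0,0,0,0,0,0,0,0,0,0,0,0]
}}

```text
clock: 7.22
tcp_pos: [0.5309, 0.1877, 0.2371]
orientation: [0.0, 0.698, 0.716, -0.001]
force: [-1.0, 1.2, -4.3]
gripper_width: 0.0222
grip_force: 79.1
```

Run:
```python
from h import *
s=arm.get_state(); print(s['clock'],s['tcp_pos'],s['orientation'],s['force'],s['gripper_width'])
for n in("side","top"):
    c=cam(n); P=cloud(c).reshape(-1,3); np.savez(n+"3.npz",**c)
    x,y,z=s['tcp_pos']; k=P[(np.hypot(P[:,0]-x,P[:,1]-y)<.03)&(P[:,2]<z-.03)&(P[:,2]>.1)]
    print(n,len(k))
    for lo in np.arange(.12,.21,.01):
        q=k[(k[:,2]>lo)&(k[:,2]<=lo+.01)]
        if len(q)>5: print(lo.round(3),len(q),np.mean([q.min(0),q.max(0)],0).round(4),(q.max(0)-q.min(0)).round(3))
c=dict(np.load("side3.npz")); u,v=310,360
im=c["color"][270:470,180:420,::-1]; cv2.imwrite("pics/s3.png",cv2.resize(im,None,fx=3,fy=3,interpolation=2))
```

```text
7.2167 [0.53085727 0.18768938 0.23708697] [ 2.29161239e-04  6.97824067e-01  7.16268698e-01 -8.19446013e-04] [-1.02074754  1.22153723 -4.29957696] 0.02215278782152462
side 109
0.15 11 [0.5312 0.1922 0.1548] [0.01  0.003 0.009]
0.16 15 [0.5303 0.1943 0.1653] [0.013 0.004 0.008]
0.17 22 [0.5299 0.1953 0.1752] [0.019 0.008 0.009]
0.18 27 [0.53   0.1967 0.1851] [0.022 0.01  0.01 ]
0.19 24 [0.5274 0.1981 0.1932] [0.02  0.009 0.006]
0.2 6 [0.5342 0.2013 0.2055] [0.031 0.01  0.003]
top 67
0.15 6 [0.5295 0.1817 0.1566] [0.007 0.002 0.004]
0.16 9 [0.5296 0.1801 0.1646] [0.012 0.005 0.008]
0.17 13 [0.5291 0.1793 0.1749] [0.015 0.007 0.01 ]
0.18 16 [0.528  0.1763 0.1851] [0.015 0.007 0.009]
0.19 6 [0.529  0.1743 0.1911] [0.015 0.004 0.002]
0.2 13 [0.5289 0.1743 0.2056] [0.034 0.013 0.003]
```

View pics/s3.png

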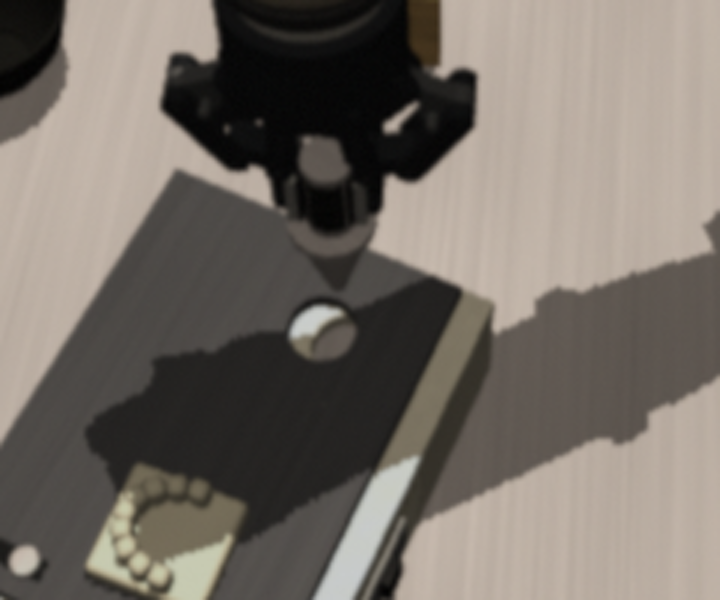

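The side view shows the drift hanging straight in the jaws just behind the hole at (322,330). The white deck crescent marks the plate's slip. Next I'll enter at the centre of the overlap.

>>> {"op": "move_arm", "data": {
  "increments": [0.001,0.0053,0.01,0,0,0,0,0,0.015,0,0,0,0,0,0.015,0,0,0,0,0,0,0,0,0,0,0,0,0,0,0,0,0,0.01,0,0,0,0,0,0.01,0,0,0,0,0,0.01,0,0,0,0,0,0.008,0,0,0,0,0,0,0,0,0,0,0,0,0,0,0]
}}

```text
clock: 8.23
tcp_pos: [0.5355, 0.1906, 0.1589]
orientation: [-0.0, 0.697, 0.717, -0.001]
force: [-0.5, -0.1, -3.2]
gripper_width: 0.0221
grip_force: 79.1
```

>>> {"op": "move_arm", "data": {
  "increments": [0,-0.0007,0.0045,0,0,0,0,-0.0007,0.0045,0,0,0,0,-0.0007,0.0045,0,0,0,0,-0.0007,0.0045,0,0,0,0,0,0,0,0,0,0,0,0,0,0,0]
}}

```text
clock: 8.73
tcp_pos: [0.5332, 0.1904, 0.1415]
orientation: [0.0, 0.697, 0.717, -0.0]
force: [3.8, -3.6, -0.8]
gripper_width: 0.0221
grip_force: 79.2
```

>>> {"op": "move_arm", "data": {
  "increments": [0,-0.0007,0.0045,0,0,0,0,-0.0007,0.0045,0,0,0,0,-0.0007,0.0045,0,0,0,0,-0.0007,0.003,0,0,0,0,0,0,0,0,0,0,0,0,0,0,0]
}}

```text
clock: 9.23
tcp_pos: [0.5292, 0.1911, 0.1239]
orientation: [-0.001, 0.696, 0.718, -0.001]
force: [2.4, -2.2, -5.9]
gripper_width: 0.0221
grip_force: 79.1
```

>>> {"op": "move_arm", "data": {
  "increments": [0,0,0.001,0,0,0,0,0,0.001,0,0,0,0,0,0.001,0,0,0,0,0,0,0,0,0,0,0,0,0,0,0]
}}

```text
clock: 9.65
tcp_pos: [0.5295, 0.1914, 0.1221]
orientation: [-0.0, 0.696, 0.718, -0.0]
force: [1.2, -1.6, -1.2]
gripper_width: 0.0219
grip_force: 79.3
```

>>> {"op": "move_arm", "data": {
  "increments": [0,0,0.001,0,0,0,0,0,0.0005,0,0,0,0,0,0,0,0,0,0,0,0,0,0,0]
}}

```text
clock: 9.98
tcp_pos: [0.5295, 0.1913, 0.122]
orientation: [-0.0, 0.696, 0.718, -0.0]
force: [-1.9, -3.1, 5.1]
gripper_width: 0.0223
grip_force: 79.9
```

>>> {"op": "move_arm", "data": {
  "increments": [0.0002,-0.0007,0,0,0,0,0.0002,-0.0007,0,0,0,0,0,0,0,0,0,0,0,0,0,0,0,0]
}}

```text
clock: 10.32
tcp_pos: [0.5294, 0.1913, 0.122]
orientation: [0.001, 0.697, 0.717, 0.001]
force: [0.2, -3.5, 5.9]
gripper_width: 0.0227
grip_force: 80.0
```

>>> {"op": "move_arm", "data": {
  "increments": [0,0,-0.0018,0,0,0,0.0002,-0.0007,0,0,0,0,0,0,0,0,0,0,0,0,0,0,0,0]
}}

```text
clock: 10.65
tcp_pos: [0.5288, 0.1914, 0.1225]
orientation: [0.0, 0.697, 0.717, 0.001]
force: [3.3, -2.8, -2.3]
gripper_width: 0.0223
grip_force: 79.0
```

>>> {"op": "move_arm", "data": {
  "increments": [0.0003,-0.001,0,0,0,0,0,0,0,0,0,0,0,0,0.001,0,0,0,0,0,0.001,0,0,0,0,0,0,0,0,0]
}}

```text
clock: 11.07
tcp_pos: [0.5273, 0.1919, 0.122]
orientation: [0.001, 0.697, 0.717, 0.0]
force: [0.6, -3.3, 6.0]
gripper_width: 0.0225
grip_force: 80.3
```

>>> {"op": "move_arm", "data": {
  "increments": [0,0.0015,-0.002,0,0,0,0,0,-0.015,0,0,0,0,0,-0.025,0,0,0,0,0,-0.025,0,0,0,0,0,-0.025,0,0,0,0,0,-0.025,0,0,0,0,0,-0.008,0,0,0,0,0,0,0,0,0,0,0,0,0,0,0,0,0,0,0,0,0]
}}

```text
clock: 11.9
tcp_pos: [0.5268, 0.1915, 0.2429]
orientation: [-0.001, 0.696, 0.718, -0.002]
force: [0.1, -0.9, -4.1]
gripper_width: 0.0225
grip_force: 80.0
```

Run:
```python
from h import *
s=arm.get_state(); print(s['clock'],s['tcp_pos'],s['force'],s['gripper_width'])
c=cam("wrist"); np.savez("w4.npz",**c); c=cam("side"); np.savez("s4.npz",**c)
im=c["color"][320:460,180:380,::-1]; cv2.imwrite("pics/s4.png",cv2.resize(im,None,fx=4,fy=4,interpolation=2))
plan([.5428,-.2205,.24],1.7)
```

```text
11.9 [0.52680943 0.19149295 0.2428657 ] [ 0.11997533 -0.94588454 -4.12472881] 0.02245421256659079
11 rows; total world [ 0.0156 -0.4118 -0.0031] rv [-0.27  0.07  0.01]
[-0.0375, 0.0003, 0.0003, -0.02, 0.01, 0.0, -0.0375, 0.0003, 0.0003, -0.02, 0.01, 0.0, -0.0375, 0.0003, 0.0003, -0.02, 0.01, 0.0, -0.0375, 0.0003, 0.0003, -0.02, 0.01, 0.0, -0.0375, 0.0003, 0.0003, -0.02, 0.01, 0.0, -0.0375, 0.0003, 0.0003, -0.02, 0.01, 0.0, -0.0375, 0.0003, 0.0003, -0.02, 0.01, 0.0, -0.0375, 0.0003, 0.0003, -0.02, 0.01, 0.0, -0.0375, 0.0003, 0.0003, -0.02, 0.01, 0.0, -0.0375, 0.0003, 0.0003, -0.02, 0.01, 0.0, -0.0375, 0.0003, 0.0003, -0.02, 0.01, 0.0]
```

View pics/s4.png

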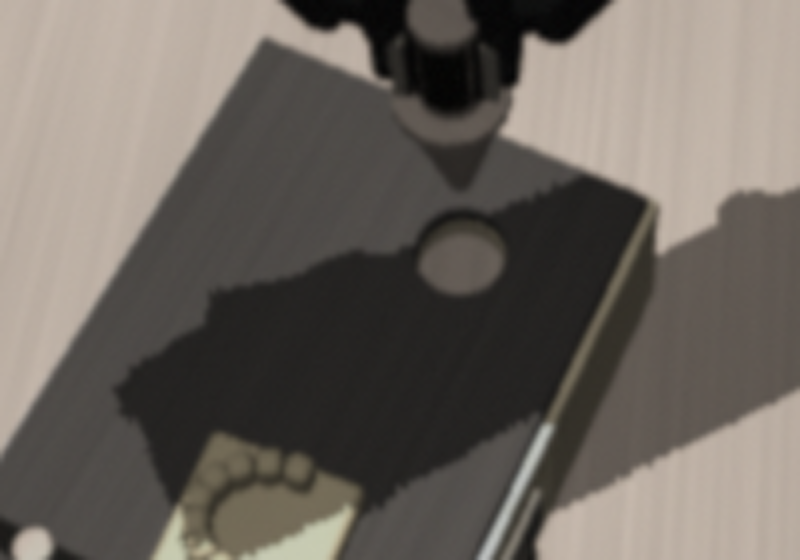

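The two holes are now in line: the side view shows a clear bore at (460,255) with no white crescent. The drift goes back to its rack hole.

>>> {"op": "move_arm", "data": {
  "increments": [-0.0375,0.0003,0,0,0,0,-0.0375,0.0003,0,0,0,0,-0.0375,0.0003,0,0,0,0,-0.0375,0.0003,0,0,0,0,-0.0375,0.0003,0,0,0,0,-0.0375,0.0003,0,0,0,0,-0.0375,0.0003,0,0,0,0,-0.0375,0.0003,0,0,0,0,-0.0375,0.0003,0,0,0,0,-0.0375,0.0003,0,0,0,0,-0.0375,0.0003,0,0,0,0,0,0,0,0,0,0,0,0,0,0,0,0,0,0,0,0,0,0,0,0,0,0,0,0,0,0,0,0,0,0,0,0,0,0]
}}

```text
schema error: expected a multiple of 6 numbers
```

Run:
```python
from h import *
s=arm.get_state(); print(s['clock'],s['tcp_pos'],s['force'],s['gripper_width'])
plan([.5428,-.2205,.2],1.7,n=1)
```

```text
12.0 [0.52720218 0.19127746 0.24307742] [-0.06859675 -1.15505359 -3.93493303] 0.022386225800756672
1 rows; total world [ 0.0156 -0.4118 -0.0431] rv [-0.27  0.07  0.01]
[-0.412, 0.0035, 0.0436, -0.27, 0.07, 0.01]
```

>>> {"op": "move_arm", "data": {
  "increments": [-0.0375,0.0003,0,0,0,0,-0.0375,0.0003,0,0,0,0,-0.0375,0.0003,0,0,0,0,-0.0375,0.0003,0,0,0,0,-0.0375,0.0003,0,0,0,0,-0.0375,0.0003,0,0,0,0,-0.0375,0.0003,0,0,0,0,-0.0375,0.0003,0,0,0,0,-0.0375,0.0003,0,0,0,0,-0.0375,0.0003,0,0,0,0,-0.0375,0.0003,0,0,0,0,0,0,0,0,0,0,0,0,0,0,0,0,0,0,0,0,0,0,0,0,0,0,0,0]
}}

```text
clock: 13.25
tcp_pos: [0.544, -0.2184, 0.2447]
orientation: [-0.001, 0.696, 0.718, 0.0]
force: [-0.2, 1.2, -4.3]
gripper_width: 0.0222
grip_force: 79.8
```

Run:
```python
from h import *
s=arm.get_state(); print(s['clock'],s['tcp_pos'],s['force'],s['gripper_width'])
plan([.5428,-.2205,.2],1.7,n=1)
```

```text
13.25 [ 0.54397815 -0.21836411  0.24467089] [-0.24797963  1.22199638 -4.28733248] 0.02224729034421139
1 rows; total world [-0.0012 -0.0021 -0.0447] rv [-0.06 -0.13  0.13]
[-0.0022, -0.0012, 0.0447, -0.06, -0.13, 0.13]
```

>>> {"op": "move_arm", "data": {
  "increments": [-0.0015,-0.001,0.025,0,0,0,0,0,0.025,0,0,0,0,0,0.012,0,0,0,0,0,0,0,0,0,0,0,0,0,0,0,0,0,0,0,0,0]
}}

```text
clock: 13.75
tcp_pos: [0.5442, -0.2211, 0.1849]
orientation: [0.001, 0.696, 0.718, 0.001]
force: [-0.7, 0.3, -2.7]
gripper_width: 0.0224
grip_force: 80.1
```

>>> {"op": "move_arm", "data": {
  "increments": [0,-0.0008,0.018,0,0,0,0,0,0.015,0,0,0,0,0,0.012,0,0,0,0,0,0,0,0,0,0,0,0,0,0,0]
}}

```text
clock: 14.17
tcp_pos: [0.5424, -0.2218, 0.1388]
orientation: [-0.0, 0.697, 0.718, 0.0]
force: [0.6, 0.0, -2.6]
gripper_width: 0.0225
grip_force: 80.1
```

>>> {"op": "move_arm", "data": {
  "increments": [0,0,0.01,0,0,0,0,0,0.01,0,0,0,0,0,0.006,0,0,0,0,0,0.003,0,0,0,0,0,0,0,0,0,0,0,0,0,0,0]
}}

```text
clock: 14.67
tcp_pos: [0.5422, -0.2221, 0.1092]
orientation: [-0.0, 0.697, 0.717, -0.0]
force: [0.7, 0.6, -4.6]
gripper_width: 0.0227
grip_force: 80.0
```

>>> {"op": "move_arm", "data": {
  "increments": [0,0,0.001,0,0,0,0,0,0.001,0,0,0,0,0,0.001,0,0,0,0,0,0,0,0,0,0,0,0,0,0,0]
}}

```text
clock: 15.08
tcp_pos: [0.5426, -0.2221, 0.1071]
orientation: [0.001, 0.697, 0.717, 0.0]
force: [-0.2, 0.4, -0.7]
gripper_width: 0.0221
grip_force: 80.5
```

>>> {"op": "move_arm", "data": {
  "increments": [0,0,0,0,0,0,0,0,0,0,0,0,0,0,0,0,0,0,0,0,0,0,0,0,0,0,0,0,0,0,0,0,0,0,0,0,0,0,-0.02,0,0,0,0,0,-0.025,0,0,0,0,0,-0.02,0,0,0,0.03,0,0,0,0,0,0.03,0,0,0,0,0,0,0,0,0,0,0,0,0,0,0,0,0,0,0,0,0,0,0],
  "claw": 1
}}

```text
clock: 16.25
tcp_pos: [0.5404, -0.1624, 0.1715]
orientation: [0.0, 0.696, 0.718, -0.0]
force: [0.5, -0.1, -0.4]
gripper_width: 0.0856
grip_force: 0.0
```

Run:
```python
from h import *
s=arm.get_state(); print(s['clock'],s['tcp_pos'],s['force'],s['gripper_width'])
c=cam("side"); P=cloud(c).reshape(-1,3)
k=P[(np.hypot(P[:,0]-.542,P[:,1]+.221)<.02)&(P[:,2]>.08)]; print("drift",k.max(0).round(4),k.min(0).round(4))
plan([.5403,-.1613,.102],1.7,n=1)
```

```text
16.25 [ 0.54036121 -0.16243771  0.1715089 ] [ 0.52209083 -0.10944619 -0.35776175] 0.08558342205160603
drift [ 0.5617 -0.2057  0.1365] [ 0.5234 -0.2375  0.0805]
1 rows; total world [ 0.0001  0.002  -0.0693] rv [-0.03  0.07 -0.08]
[0.0021, 0.0002, 0.0693, -0.03, 0.07, -0.08]
```

Drift is back. Now I'll grip the thick bolt.

>>> {"op": "move_arm", "data": {
  "increments": [0.0012,0,0.025,0,0,0,0,0,0.025,0,0,0,0,0,0.0175,0,0,0,0,0,0,0,0,0,0,0,0,0,0,0]
}}

```text
clock: 16.72
tcp_pos: [0.5395, -0.1621, 0.103]
orientation: [-0.001, 0.697, 0.717, -0.001]
force: [0.2, -0.1, 0.2]
gripper_width: 0.0858
grip_force: 0.0
```

>>> {"op": "move_arm", "data": {
  "increments": [0,0,0,0,0,0,0,0,0,0,0,0,0,0,0,0,0,0,0,0,0,0,0,0,0,0,0,0,0,0,0,0,0,0,0,0,0,0,0,0,0,0,0,0,0,0,0,0,0,0,0,0,0,0],
  "claw": -1,
  "grip_force": 80
}}

```text
clock: 17.47
tcp_pos: [0.5407, -0.161, 0.1052]
orientation: [0.001, 0.697, 0.717, 0.0]
force: [-1.8, 0.6, 6.6]
gripper_width: 0.0279
grip_force: 79.0
```

Run:
```python
from h import *
s=arm.get_state(); print(s['clock'],s['tcp_pos'],s['force'],s['gripper_width'])
```

```text
17.4667 [ 0.54073557 -0.16101725  0.10523162] [-1.77767308  0.58894115  6.56654987] 0.027917033421944168
```

>>> {"op": "move_arm", "data": {
  "increments": [0,0,-0.01,0,0,0,0,0,-0.02,0,0,0,0,0,-0.035,0,0,0,0,0,-0.035,0,0,0,0.0352,-0.0021,0,0,0,0,0.0352,-0.0021,0,0,0,0,0.0352,-0.0021,0,0,0,0,0.0352,-0.0021,0,0,0,0,0.0352,-0.0021,0,0,0,0,0.0352,-0.0021,0,0,0,0,0.0352,-0.0021,0,0,0,0,0.0352,-0.0021,0,0,0,0,0.0352,-0.0021,0,0,0,0,0.0352,-0.0021,0,0,0,0,0,0,0,0,0,0,0,0,0,0,0,0,0,0,0,0,0,0,0,0,0,0,0,0]
}}

```text
clock: 18.97
tcp_pos: [0.5092, 0.1883, 0.2032]
orientation: [0.0, 0.697, 0.717, -0.001]
force: [0.0, -0.7, -5.1]
gripper_width: 0.028
grip_force: 80.8
```

Run:
```python
from h import *
s=arm.get_state(); print(s['clock'],s['tcp_pos'],s['force'],s['gripper_width'])
plan([.5295,.1905,.165],1.7,n=1)
for n in("side","top"):
    c=cam(n); P=cloud(c).reshape(-1,3)
    x,y,z=s['tcp_pos']; k=P[(np.hypot(P[:,0]-x,P[:,1]-y)<.03)&(P[:,2]<z-.03)&(P[:,2]>.1)]
    for lo in np.arange(.12,.18,.01):
        q=k[(k[:,2]>lo)&(k[:,2]<=lo+.01)]
        if len(q)>5: print(n,lo.round(3),len(q),q.min(0).round(4),q.max(0).round(4))
```

```text
18.9667 [0.50915868 0.18830407 0.20323148] [ 0.02192105 -0.70031207 -5.09047895] 0.02804457379081275
1 rows; total world [ 0.0203  0.0022 -0.0382] rv [-0.08  0.12 -0.15]
[0.0017, 0.0204, 0.0382, -0.08, 0.12, -0.15]
side 0.13 16 [0.4984 0.1932 0.1337] [0.5221 0.2012 0.1399]
side 0.14 57 [0.4959 0.1879 0.1401] [0.5216 0.2027 0.1499]
side 0.15 33 [0.4968 0.1929 0.1503] [0.5195 0.2029 0.1579]
top 0.13 15 [0.4966 0.1745 0.135 ] [0.5216 0.1849 0.1399]
top 0.14 45 [0.4978 0.174  0.1401] [0.5198 0.1819 0.1498]
top 0.15 7 [0.5016 0.1744 0.1509] [0.5133 0.1767 0.1545]
```

>>> {"op": "move_arm", "data": {
  "increments": [0.001,0.0102,0.01,0,0,0,0.001,0.0102,0.01,0,0,0,0,0,0.01,0,0,0,0,0,0.005,0,0,0,0,0,0,0,0,0,0,0,0,0,0,0,0,0,0,0,0,0]
}}

```text
clock: 19.65
tcp_pos: [0.5292, 0.1932, 0.1696]
orientation: [0.0, 0.697, 0.718, 0.0]
force: [0.1, -0.4, -4.1]
gripper_width: 0.0283
grip_force: 80.8
```

Run:
```python
from h import *
s=arm.get_state(); print(s['clock'],s['tcp_pos'],s['force'])
c=cam("side"); im=c["color"][320:460,180:380,::-1]; cv2.imwrite("pics/s5.png",cv2.resize(im,None,fx=4,fy=4,interpolation=2))
```

```text
19.65 [0.52922026 0.19320522 0.16955869] [ 0.09556089 -0.35114732 -4.08715118]
```

View pics/s5.png

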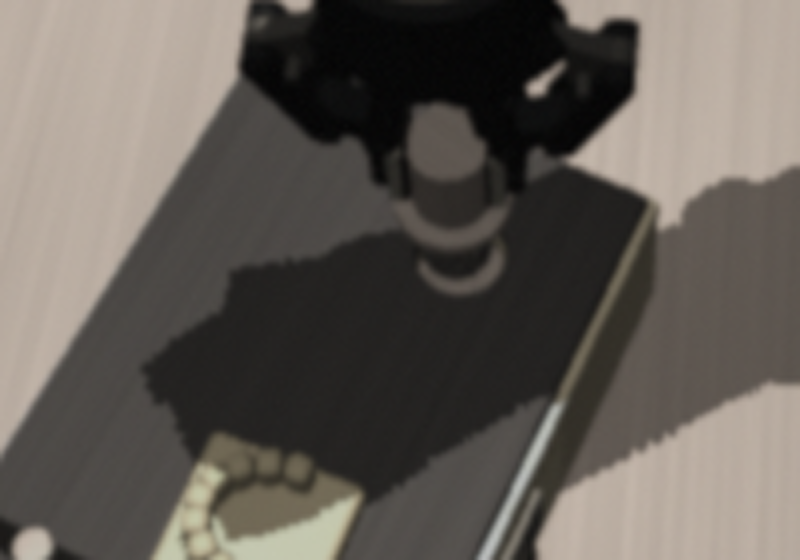

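The bolt is over the hole: shank foot at about (455,270), bore at (460,255). I'll make a small correction and descend.

>>> {"op": "move_arm", "data": {
  "increments": [-0.0013,-0.001,0.004,0,0,0,0,0,0.006,0,0,0,0,0,0.005,0,0,0,0,0,0.003,0,0,0,0,0,0,0,0,0,0,0,0,0,0,0]
}}

```text
clock: 20.2
tcp_pos: [0.5282, 0.1916, 0.1505]
orientation: [-0.0, 0.697, 0.717, -0.0]
force: [0.7, -0.9, -3.9]
gripper_width: 0.0277
grip_force: 80.8
```

>>> {"op": "move_arm", "data": {
  "increments": [0,0,0.004,0,0,0,0,0,0.004,0,0,0,0,0,0.004,0,0,0,0,0,0,0,0,0,0,0,0,0,0,0]
}}

```text
clock: 20.62
tcp_pos: [0.5281, 0.1915, 0.1385]
orientation: [-0.0, 0.697, 0.717, -0.001]
force: [-0.2, 0.7, -4.9]
gripper_width: 0.0283
grip_force: 80.8
```

>>> {"op": "move_arm", "data": {
  "increments": [0,0,0.005,0,0,0,0,0,0.005,0,0,0,0,0,0.005,0,0,0,0,0,0.0025,0,0,0,0,0,0,0,0,0,0,0,0,0,0,0]
}}

```text
clock: 21.12
tcp_pos: [0.5283, 0.1917, 0.1213]
orientation: [-0.0, 0.697, 0.717, -0.0]
force: [0.5, -0.0, -5.1]
gripper_width: 0.0278
grip_force: 81.0
```

>>> {"op": "move_arm", "data": {
  "increments": [0,0,0.001,0,0,0,0,0,0.001,0,0,0,0,0,0.001,0,0,0,0,0,0.0005,0,0,0,0,0,0,0,0,0,0,0,0,0,0,0]
}}

```text
clock: 21.62
tcp_pos: [0.5286, 0.1919, 0.1202]
orientation: [0.001, 0.697, 0.717, 0.0]
force: [-4.0, -1.2, 5.8]
gripper_width: 0.0279
grip_force: 81.9
```

>>> {"op": "move_arm", "data": {
  "increments": [0,0,-0.0015,0,0,0,0,0,0,0,0,0,0,0,0,0,0,0]
}}

```text
clock: 21.87
tcp_pos: [0.5289, 0.1919, 0.1203]
orientation: [0.0, 0.697, 0.717, 0.001]
force: [-1.8, -0.4, 2.5]
gripper_width: 0.0281
grip_force: 81.4
```

>>> {"op": "move_arm", "data": {
  "increments": [0,0,0,0,0,0,0,0,0,0,0,0,0,0,0,0,0,0,0,0,0,0,0,0,0,0,0,0,0,0,0,0,0,0,0,0,0,0,0,0,0,0,0,0,-0.02,0,0,0,0,0,-0.03,0,0,0,0,0,-0.03,0,0,0,-0.03,0,-0.02,0,0,0,-0.035,0,0,0,0,0,-0.035,0,0,0,0,0,-0.035,0,0,0,0,0,0,0,0,0,0,0,0,0,0,0,0,0],
  "claw": 1
}}

```text
clock: 23.2
tcp_pos: [0.5327, 0.0531, 0.2193]
orientation: [0.0, 0.699, 0.715, -0.001]
force: [0.4, 2.1, 0.6]
gripper_width: 0.0854
grip_force: 0.0
```

Run:
```python
from h import *
s=arm.get_state(); print(s['clock'],s['tcp_pos'],s['force'])
a=cam("side"); b=cam("top")
for n,c in(("side",a),("top",b)):
    P=cloud(c).reshape(-1,3)
    for lbl,x,y in(("bolt",.5285,.191),("drift",.542,-.221)):
        k=P[(np.hypot(P[:,0]-x,P[:,1]-y)<.013)&(P[:,2]>.1)]; print(n,lbl,np.percentile(k[:,2],95).round(4))
        f=P[(np.hypot(P[:,0]-x,P[:,1]-y)>.016)&(np.hypot(P[:,0]-x,P[:,1]-y)<.021)]; print(" flange z",np.median(f[:,2]).round(4))
i=cv2.resize(a["color"][130:460,180:400,::-1],None,fx=1.8,fy=1.8); j=cv2.resize(b["color"][120:300,20:500,::-1],(396,148))
im=np.vstack([i,j]); im=im[:, :]; im=cv2.resize(im,None,fx=.8,fy=.8) if im.shape[0]>600 else im
cv2.imwrite("pics/fin.png",im); print(im.shape)
```

```text
23.2 [0.53272238 0.05311947 0.21927131] [0.44848107 2.0622169  0.55577737]
side bolt 0.1376
 flange z 0.0977Traceback (most recent call last):
  File "<stdin>", line 7, in <module>
    return _quantile_unchecked(
        a, q, axis, out, overwrite_input, method, keepdims, weights)
    return _ureduce(a,
                    func=_quantile_ureduce_func,
    ...<5 lines>...
                    overwrite_input=overwrite_input,
                    method=method)
    r = func(a, **kwargs)
    result = _quantile(arr,
                       quantiles=q,
    ...<2 lines>...
                       out=out,
                       weights=wgt)
    slices_having_nans = np.isnan(arr[-1, ...])
                                  ~~~^^^^^^^^^
IndexError: index -1 is out of bounds for axis 0 with size 0
```

Run:
```python
from h import *
a=cam("side"); b=cam("top"); P=cloud(b).reshape(-1,3)
for x,y in((.5285,.191),(.542,-.221)):
    k=P[(np.hypot(P[:,0]-x,P[:,1]-y)<.013)]; print(np.nanmax(k[:,2]) if len(k) else None)
cv2.imwrite("pics/fin.png",cv2.resize(a["color"][290:480,150:380,::-1],None,fx=3,fy=3,interpolation=2))
```

```text
None
0.1355188126569843
```

View pics/fin.png

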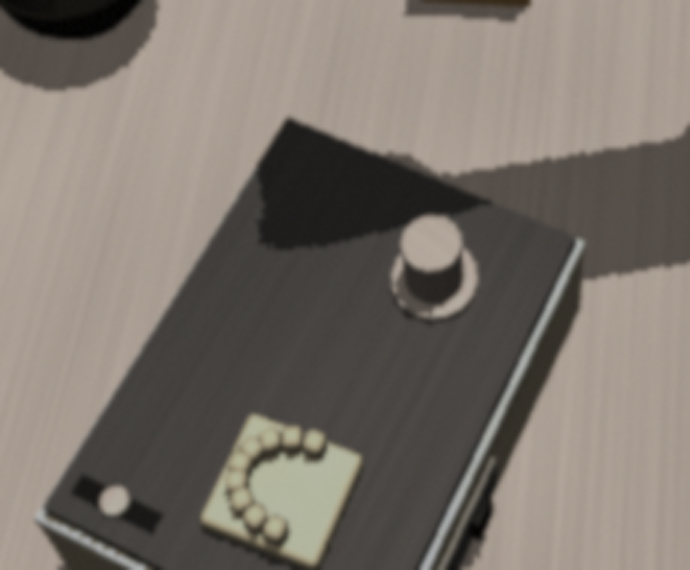

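The bolt's flange sits flush on the plate at (435,280), the cast is untouched, and the drift hangs in its rack hole.

```bash
python3 -c "
from rig import arm
print(arm.hand_in())"
```

```text
the job is handed in; nothing more can be done
None
```

The holes were levered into line with the drift, the drift was returned to its own rack hole, the thick bolt was pushed in until its flange sat flush on the plate and released, and the job was handed in at about 23 s of the 72 s allowed; no verdict came back.

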